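# Gauge the depth of a tweezer case

## Robot

A 7-joint arm with a two-finger parallel gripper is mounted at the origin on the work surface. World frame = base frame: x ahead of the robot, y to its left, z up, the work surface at z = 0. Lengths are in m, angles in rad, forces in N, time in s.
With the tool pointing down it reaches from about 0.35 to 0.9 m from the base axis. Payload 8.1 kg.
Tool frame: the origin (TCP) lies at the centre of the arm's flange, where the gripper is bolted on; the fingertips stand 178 mm ahead of it and the grasp point (between the pads) lies 159 mm ahead of it; z points along the fingers, y is the direction in which the jaws open and shut (so a half turn about z gives the same grasp; the last joint's range is limited). The gripper opens to 92 mm and grips with 3 to 60 N. Pads are 19 mm wide; open, the fingers measure 130 mm over their backs; the gripper's body (75 mm by 190 mm) begins 47 mm behind the grasp point.
Start: joints at [1.027, 0.434, 0.025, 1.573, -0.012, 1.134, -0.075], TCP at [0.267, -0.565, 0.405] pointing down, gripper open.
Joint ranges: [-2.62, 2.62], [-0.44, 2.09], [-1.27, 1.32], [0.08, 2.57], [-1.32, 4.46], [0.12, 2], [-2.74, 2.74]. Speed limits (rad/s): [2.22, 2.22, 3.01, 3.01, 3.14, 3.14, 3.14].

## Interface

Orientations are given as a rotation vector (axis times angle).
In Python, from cell import arm gives the robot as it stands. The module is installed in compiled form; this text tells all that it offers.
- The arm moves only by the tool move_arm, never from a script. Its argument "steps" is a list of rows, each a list of 4 numbers: the shift along the tool's x, y, z in mm, then the turn about the tool's z in rad. In form: [[x, y, z, twist], ...]. A call has 1 to 20 rows; each row is the pose to reach, as a shift and turn from the pose commanded when the call began, along the tool's axes at that moment; what a row does not reach only later rows make up. A row lasts 1/8 s, in which the tool goes at most 62.5 mm and 10.7 degrees, less where a joint would pass 70% of its speed; a pose out of reach is approached as far as the arm can. A call with a gripper value outside its range is refused whole. "grip" is the finger opening in mm, from 0 to 91.8, set as the call begins (left out, the last holds). The fingers move at their own pace and stop on an object; "grip_force" is the grip in N (left out, the last holds). Time passes only in rows, so rows that repeat a pose let the fingers close. It gives the time, the measured TCP pose, the force and the opening at its end, in the units of the state.
- arm.observe(): the state, without advancing time (a new reading comes with each control period).
- arm.get_image(name): name is "scene" or "top" or "wrist"; returns the picture (420x560x3 uint8, red, green, blue); there is no depth.
- arm.camera_info(name): a dict with "mtx" (3x3 intrinsics, pixels), "pose" (4x4, takes a point from camera to world coordinates); the wrist camera has in their place "T_tool_cam" (4x4, takes a point from camera to tool coordinates, whose origin is the TCP and whose axes are the flange's). Camera axes: x right, y down, z forward; pixel columns grow to the right and rows downward; lengths in m; the calibration is good to about 2 mm. The wrist camera is an equidistant fisheye: a pixel r from the principal point sees the ray r / f radians off the axis. A picture is of the moment at which its call begins: read the wrist's pose just before it. camera_info takes no time and is no camera call.
- arm.sign_off(): hands the job in, once; it reports no verdict.
The state is a dict: "clock": time; "joints": joint angles; "dq": joint speeds; "joint_efforts": joint torques, N m; "position": TCP position; "ee_rot": TCP orientation; "force": force on the tool from outside, world axes, zero at the start; "ft_torque": the same for the moment, N m; "width": opening from 0.0 (shut) to 1.0 (fully open).
Only numpy, scipy, OpenCV 4.12 (cv2) and the standard library are available. Lean on these libraries where they do the work, as an engineer would, in place of code of your own. Each camera call takes 0.05 s, during which the arm holds its last target.

## Task

Find out how deep the well of the yellow tweezer case is: take the depth gauge out of its wooden stand, put its rod into the case, and push it down slowly and gently until you clearly feel the rod press on the bottom, so that the case mouth slides the tight orange collar up the rod. Then let go and leave the gauge standing upright in the case, rod on the bottom and collar sitting on the mouth, where the mark can be read. Never push hard on the case or its bottom, and leave the other things on the board where they are.

Things in the scene. Friction and masses are not known exactly. Their poses are not given: they have to be found in the camera images.
- gauge_grip (a point): Depth gauge: loose steel rod with a handle, 110 g plus a 20 g collar, 185 mm long; starts upright in the stand, rod down. This point is the centre of its black plastic handle, by which it is gripped: 16 x 16 mm square (faces square to this frame's x and y), 60 mm tall, so from 30 mm below to 30 mm above this point; z points up along the rod, away from the tip.
- gauge_tip (a point): Lower end of the gauge's round rod, on its axis, 155 mm below gauge_grip. The rod is 12 mm in diameter; its last 3 mm step down to 9 mm.
- collar (a joint): Orange collar, 28 mm in diameter and 10 mm tall, that slides along the gauge's rod. Its underside is 40 mm + this value above the tip (range 0 to 55 mm, in m; grows towards the handle). It starts at 0 to 4 mm. It grips the rod tightly: sliding it takes about 5 N plus a little at speed, so it stays where it was pushed and carries the gauge's weight without sliding.
- collar_foot (a point): Centre of the collar's underside, on the rod's axis.
- case: Yellow tweezer case, an upright 42 x 50 mm box, 100 mm tall, fixed to the white board; origin at the centre of its underside, z up. Red press button near the top of its front (-x) face; its cap hangs open down the back (+x) face, below the top.
- case_mouth (a point): Centre of the mouth of the round well in the case, on its flat top, 100 mm above the case's origin; z up. The well is 15 mm in diameter, straight down, slightly bevelled at the mouth. Its flat bottom is rigid and deep inside: 55 to 80 mm below the mouth, different each time, not measured.
- stand: Wooden block 60 x 60 mm, 44 mm tall, fixed to the board; origin at the centre of its underside. The gauge stands in a round hole in its middle, 13 mm in diameter and 36 mm deep.
- tin: Red first-aid tin with a lid, 104 x 154 mm, 76 mm tall, loose; origin at the centre of its underside. Leave alone.
- tray: Aluminium tray, 100 x 150 mm, 18 mm tall, holding two rolls of bandage up to 33 mm high; loose; origin at the centre of its underside. Leave alone.
- thermometer: Grey ear thermometer lying on the board, 36 mm wide, 125 mm long (along y), 30 mm tall; loose; origin under its body. Leave alone.
- eggcup: White ceramic egg cup, 48 mm in diameter, 60 mm tall; loose; origin at the centre of its underside. Leave alone.

How it is judged:
On the way, in this order (a step that is already met when the one before it is completed fails the run):
1. the gauge is out of the stand (tip more than 60 mm above the stand's underside) (z of gauge_tip in the frame of stand above 0.06 m), for 0.1 s.
2. the rod is in the well: tip at least 15 mm below the mouth, within 4 mm of its axis, gauge within 0.12 rad of upright (z of gauge_tip in the frame of case_mouth below -0.015 m and horizontal distance between gauge_tip and case_mouth below 0.004 m and angle between gauge_tip's own z axis and vertical below 0.12 rad), for 0.1 s.
3. the rod is pressed on the bottom of the well with more than 1.5 N for 0.1 s (horizontal distance between gauge_tip and case_mouth below 0.004 m and contact force between gauge and well_floor_c0 above 1.5 N), for 0.1 s.
At the end, for the whole second after the job is handed in: The gauge stands released and still in the well of the yellow case, within 0.09 rad of upright, its tip within about 2 mm of the well's bottom and 4 mm of its axis, the collar's underside within about 2 mm of the mouth (horizontal distance between gauge_tip and case_mouth below 0.004 m and angle between gauge_tip's own z axis and vertical below 0.09 rad and distance between gauge_tip and well_floor_c0 below 0.0052 m and z of collar_foot in the frame of case_mouth between -0.002 and 0.0025 m and linear speed of gauge below 0.01 m/s and contact force between the fingers and gauge below 0.05 N); the robot touches nothing.
It fails at once if the rod is pushed on the bottom of the well with more than 25 N (contact force between gauge and well_floor_c0 above 25 N).
It fails at once if the gauge is pushed on the case with more than 25 N (contact force between gauge and case above 25 N).
It fails at once if the robot pushes on the case with more than 10 N (contact force between any of the fingers, the arm and case above 10 N).
It fails at once if a bystander (tin, tray, thermometer, egg cup) is moved more than 15 mm or the egg cup is tipped (distance of any of tin, tray, thermometer, eggcup from where it was at the start of the episode above 0.015 m or angle between eggcup's own z axis and vertical above 0.35 rad).
It also fails if it takes over 54 s, if anything falls off the work surface, if the arm or the gripper's body presses on something with over 40 N, if the wrist force passes 120 N, or if a joint passes its speed limit or range.

## Working session

There is one attempt and no reset: what is moved stays moved. The work goes in short steps, Python scripts to look and compute and a tool call to move; the robot and the scene stay as the last step left them, time stands still between calls to the robot, and variables do not carry over. Pictures are saved under pics/ and viewed, and the job is handed in when it is done.

Besides the shell and the picture viewer there is one more tool, called as name([rows], argument=value, ...), one row to a line, values as JSON. move_arm: Moves the arm, as the interface text tells. Its arguments: {"type":"object","properties":{"steps":{"type":"array"},"grip":{"type":"number"},"grip_force":{"type":"number"}},"required":["steps"]}

```bash
mkdir -p pics
python3 - <<'E'
from cell import arm
import cv2
o=arm.observe(); print(o)
for n in ("scene","top","wrist"):
    cv2.imwrite(f"pics/{n}0.png",arm.get_image(n)[:,:,::-1]); print(n,arm.camera_info(n))
E
```

```text
{'clock': 0.0, 'joints': array([ 1.02738816,  0.4352138 ,  0.02497976,  1.57408821, -0.01157718,
        1.13402489, -0.07509695]), 'dq': array([-0.0016999 , -0.00135101,  0.0004498 ,  0.00040124, -0.00094056,
        0.00120817, -0.00152235]), 'joint_efforts': array([-7.46483074e-04, -6.67850590e+01,  9.84435976e-01, -3.14455390e+01,
       -6.07662974e-02,  4.31818224e-02,  1.61018788e-04]), 'position': array([ 0.26653286, -0.56505859,  0.40395399]), 'ee_rot': array([-3.06414689e+00, -6.86401361e-01,  7.98789566e-04]), 'force': array([ 0.01515219,  0.01261729, -0.1322726 ]), 'ft_torque': array([-0.00738752,  0.00414695,  0.00109784]), 'width': 1.001257358525466}
scene {'mtx': array([[532.12253887,   0.        , 284.85258268],
       [  0.        , 532.12253887, 211.55229532],
       [  0.        ,   0.        ,   1.        ]]), 'pose': array([[-0.85453746,  0.38520923, -0.34839572,  0.94361901],
       [ 0.51932326,  0.64442718, -0.56126372,  0.591757  ],
       [ 0.00831171, -0.66055087, -0.75073528,  0.97209369],
       [ 0.        ,  0.        ,  0.        ,  1.        ]])}
top 
[... 241 characters left out ...]
0.99989871,  0.01257144, -0.00667329,  0.00191941],
       [ 0.00461652, -0.15705124, -0.98757967,  1.40164181],
       [ 0.        ,  0.        ,  0.        ,  1.        ]])}
wrist {'mtx': array([[325.1922621 ,   0.        , 283.34259631],
       [  0.        , 325.1922621 , 202.23315919],
       [  0.        ,   0.        ,   1.        ]]), 'T_tool_cam': array([[ 5.24369721e-04, -9.63944437e-01, -2.66103077e-01,
         7.06506826e-02],
       [ 9.99998973e-01,  1.50565368e-04,  1.42513396e-03,
         9.50491025e-04],
       [-1.33368405e-03, -2.66103551e-01,  9.63943526e-01,
         2.02200158e-02],
       [ 0.00000000e+00,  0.00000000e+00,  0.00000000e+00,
         1.00000000e+00]])}
```

View pics/scene0.png

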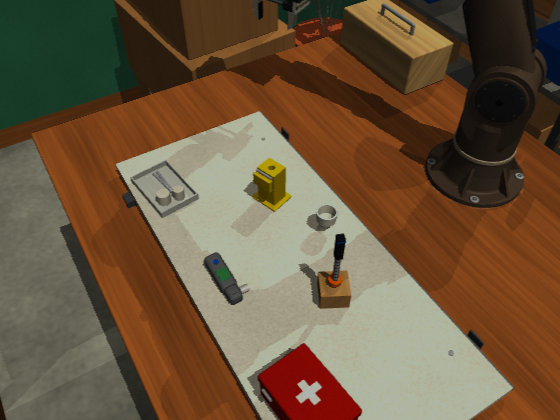

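View pics/top0.png

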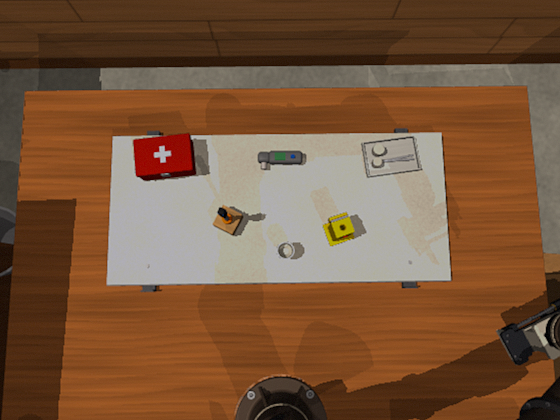

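View pics/wrist0.png

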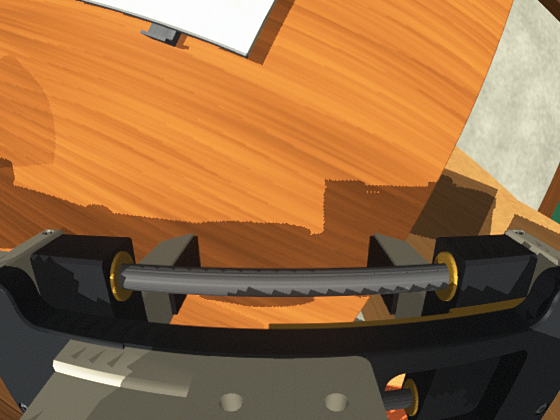

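The top view shows the gauge and stand near (229,220), the case near (341,228) and the egg cup near (286,251). The wrist camera can't see the things yet. I'll zoom in and measure.

```bash
cat > h.py <<'E'
import numpy as np, cv2
from cell import arm
from scipy.spatial.transform import Rotation as R
def ray(n,uv,tool=None):
    ci=arm.camera_info(n);K=ci["mtx"];x=(uv[0]-K[0,2])/K[0,0];y=(uv[1]-K[1,2])/K[1,1]
    if n=="wrist":
        r=np.hypot(x,y);d=np.array([x*np.sinc(r/np.pi),y*np.sinc(r/np.pi),np.cos(r)])
        T=tool@ci["T_tool_cam"]
    else: d=np.array([x,y,1.]);T=ci["pose"]
    return T[:3,3],T[:3,:3]@d/np.linalg.norm(d)
def onz(n,uv,z,tool=None):
    o,d=ray(n,uv,tool);return o+d*(z-o[2])/d[2]
def tool():
    s=arm.observe();T=np.eye(4);T[:3,:3]=R.from_rotvec(s["ee_rot"]).as_matrix();T[:3,3]=s["position"];return T
def cross(a,b):
    (o1,d1),(o2,d2)=a,b
    s=np.linalg.lstsq(np.c_[d1,-d2],o2-o1,rcond=None)[0]
    p,q=o1+s[0]*d1,o2+s[1]*d2
    return (p+q)/2,np.linalg.norm(p-q)
E
python3 - <<'E'
import cv2
def crop(n,x0,y0,x1,y1,k,o):
    im=cv2.imread(f"pics/{n}0.png")[y0:y1,x0:x1];cv2.imwrite(f"pics/{o}.png",cv2.resize(im,None,fx=k,fy=k,interpolation=cv2.INTER_CUBIC))
crop("scene",250,140,360,320,3,"c1"); crop("top",205,195,375,265,4,"c2")
E
```

```text
(no output)
```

View pics/c1.png

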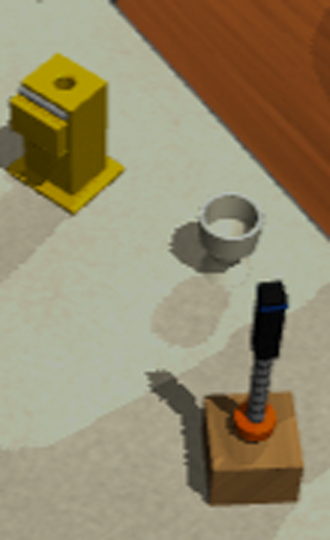

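View pics/c2.png

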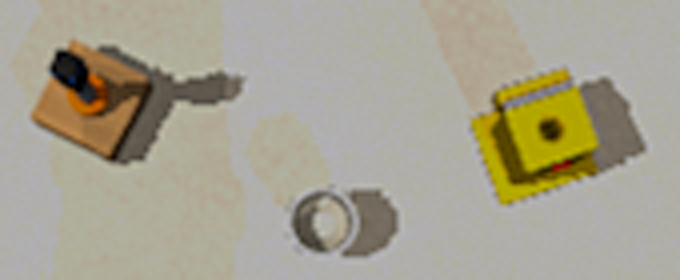

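Run:
```python
from h import *
for nm,s,t in [("mouth",(272,167.7),(342.6,227.1)),("collar",(335,279.5),(227,218.5)),("htop",(340.3,235.3),(221,209.5))]:
    print(nm,cross(ray("scene",s),ray("top",t)))
print(onz("top",(286,250),.06),onz("top",(229,221),.055))
c=lambda x,y:(x/4+205,y/4+195)
for p in [(75,40),(150,82),(115,160),(33,118)]: print("st",onz("top",c(*p),.055)[:2])
for p in [(500,103),(583,85),(597,150),(520,172)]: print("case",onz("top",c(*p),.11)[:2])
for p in [(50,52),(78,50),(85,62)]: print("handle",onz("top",c(*p),.20)[:2])
T=tool();print(T)
```

```text
mouth (array([ 0.51121519, -0.16410233,  0.13314601]), np.float64(0.0018587929946771284))
collar (array([0.54349606, 0.13779061, 0.09213828]), np.float64(0.0011253328911682865))
htop (array([0.54550587, 0.13763391, 0.2329926 ]), np.float64(0.0012290697429159743))
[ 0.46035569 -0.0190834   0.06      ] [0.54214355 0.13574527 0.055     ]
st [0.58675772 0.15032213]
st [0.55689173 0.09876978]
st [0.50346944 0.1226852 ]
st [0.53303926 0.17877187]
case [ 0.53194794 -0.13515293]
case [ 0.54319818 -0.19017287]
case [ 0.50008308 -0.19781945]
case [ 0.48628604 -0.14691517]
handle [0.55504556 0.14963437]
handle [0.55607028 0.13247418]
handle [0.54856301 0.1281528 ]
[[ 9.04458882e-01  4.26560352e-01 -6.30107033e-04  2.66556876e-01]
 [ 4.26560801e-01 -9.04458267e-01  1.06129278e-03 -5.65124254e-01]
 [-1.17200092e-04 -1.22867464e-03 -9.99999238e-01  4.04117943e-01]
 [ 0.00000000e+00  0.00000000e+00  0.00000000e+00  1.00000000e+00]]
```

move_arm([
  [20,-14,-20,0],
  [60,-41,-40,0],
  [105,-72,-66,0],
  [150,-103,-66,0],
  [195,-134,-66,0],
  [240,-165,-66,0],
  [285,-195,-66,0],
  [320,-219,-66,0],
  [342,-234,-66,0],
  [349,-239,-66,0],
  [349,-239,-66,0],
  [349,-239,-66,0],
])

```text
clock: 1.65
position: [0.4797, -0.2014, 0.4709]
ee_rot: [3.066, 0.684, -0.0]
force: [0.3, -0.1, 0.5]
width: 1.0
```

Run:
```python
from h import *
T=tool();np.save("T1.npy",T);cv2.imwrite("pics/w1.png",arm.get_image("wrist")[:,:,::-1]);print(T)
```

```text
[[ 9.05264246e-01  4.24848930e-01 -1.75269173e-04  4.79692304e-01]
 [ 4.24848748e-01 -9.05264122e-01 -6.40890968e-04 -2.01398868e-01]
 [-4.30946735e-04  5.05712790e-04 -9.99999779e-01  4.70872214e-01]
 [ 0.00000000e+00  0.00000000e+00  0.00000000e+00  1.00000000e+00]]
```

View pics/w1.png

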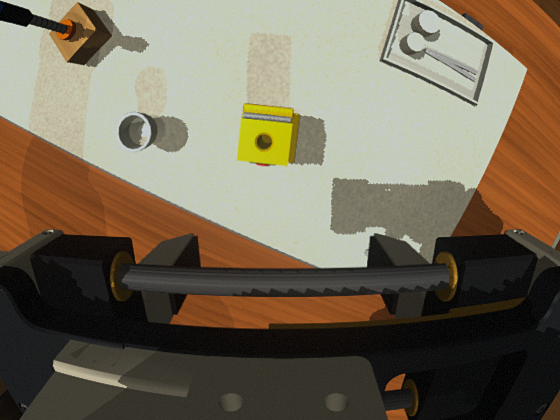

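Mouth is visible at about (264,142) in the wrist view. On to the gauge.

move_arm([
  [10,-20,0,0],
  [30,-60,0,0],
  [56,-109,0,0],
  [82,-160,0,0],
  [108,-210,0,0],
  [130,-254,0,0],
  [140,-273,0,0],
  [143,-279,0,0],
  [143,-279,0,0],
  [143,-279,0,0],
])

```text
clock: 2.95
position: [0.4909, 0.1115, 0.4707]
ee_rot: [3.066, 0.683, -0.0]
force: [0.0, -0.4, 0.2]
width: 1.001
```

Run:
```python
from h import *
T=tool();np.save("T2.npy",T);cv2.imwrite("pics/w2.png",arm.get_image("wrist")[:,:,::-1]);print(T)
# mouth in w1
im=cv2.imread("pics/w1.png");g=im[125:160,245:285].max(2)
m=(g<110).astype(np.uint8);n,l,s,c=cv2.connectedComponentsWithStats(m);print(s,c+[245,125])
i=cv2.resize(cv2.imread("pics/w2.png")[0:230,120:440],None,fx=2.4,fy=2.4,interpolation=cv2.INTER_CUBIC);cv2.imwrite("pics/w2c.png",i)
```

```text
[[ 9.05509606e-01  4.24325759e-01 -6.52681424e-05  4.90903060e-01]
 [ 4.24325606e-01 -9.05509391e-01 -7.23382447e-04  1.11470680e-01]
 [-3.66050722e-04  6.27334810e-04 -9.99999736e-01  4.70658116e-01]
 [ 0.00000000e+00  0.00000000e+00  0.00000000e+00  1.00000000e+00]]
[[   0    0   40   35 1232]
 [  12   10   15   14  168]] [[264.63068182 142.07061688]
 [263.54166667 141.48214286]]
```

View pics/w2c.png

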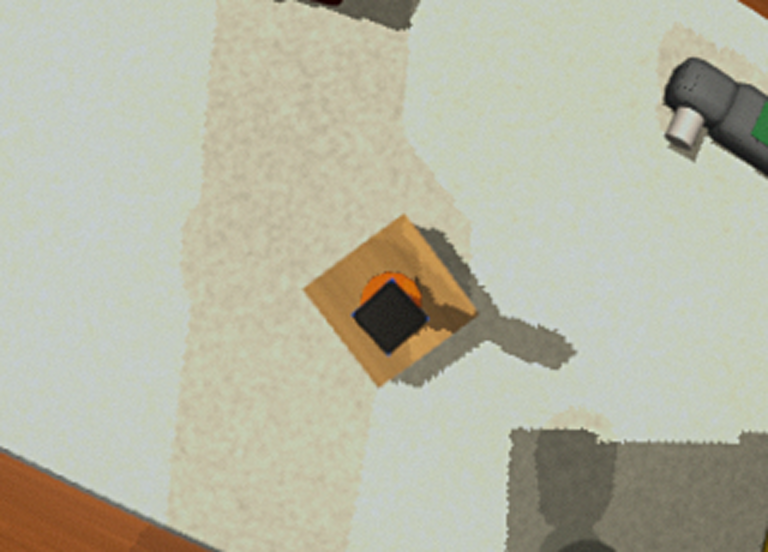

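The wrist view looks straight down on the handle (centre about (282,132), turned roughly 45° in the image). I'll triangulate the handle and the mouth.

Run:
```python
from h import *
T2=np.load("T2.npy");T1=np.load("T1.npy")
im=cv2.imread("pics/w2.png");g=im[110:155,262:302].max(2)
m=(g<75).astype(np.uint8);n,l,s,c=cv2.connectedComponentsWithStats(m);k=1+s[1:,4].argmax();print(s[k],c[k]+[262,110])
ct=cv2.findContours((l==k).astype(np.uint8),0,1)[0][0];r=cv2.minAreaRect(ct);print(r)
b=cv2.boxPoints(r)+[262,110]
ctr=b.mean(0)
for z in (.22,.228,.235): print(z,onz("wrist",ctr,z,T2))
P=np.array([onz("wrist",q,.228,T2)[:2] for q in b]);e=np.roll(P,-1,0)-P;print(P,np.linalg.norm(e,axis=1),np.degrees(np.arctan2(e[:,1],e[:,0]))%90)
w=ray("wrist",ctr,T2)
print("h-scene",cross(w,ray("scene",(340.3,235.3))),"top",cross(w,ray("top",(221,209.5))))
m=ray("wrist",(263.8,141.7),T1)
print("m-scene",cross(m,ray("scene",(272,167.7))),"top",cross(m,ray("top",(342.6,227.1))))
for z in (.12,.13,.14): print(onz("wrist",(263.8,141.7),z,T1),onz("top",(342.6,227.1),z))
# board: height from stand parallax & cupboard
i=im.copy();cv2.polylines(i,[b.astype(int)],True,(0,255,0));cv2.imwrite("pics/w2d.png",cv2.resize(i[100:170,240:330],None,fx=6,fy=6))
```

```text
[  6   7  30  30 514] [282.24902724 131.80155642]
((20.36206817626953, 21.844829559326172), (23.335783004760742, 23.00360107421875), 48.36646270751953)
0.22 [0.54406135 0.13557049 0.22      ]
0.228 [0.54445095 0.13574416 0.228     ]
0.235 [0.54479185 0.13589613 0.235     ]
[[0.540442   0.14614036]
 [0.55483575 0.13998244]
 [0.54853616 0.1253747 ]
 [0.53400817 0.131488  ]] [0.01565567 0.0159082  0.01576182 0.01600269] [66.83782741 66.67186807 67.17890652 66.29377662]
h-scene (array([0.54413683, 0.13615497, 0.23043993]), np.float64(0.001123034187951537)) top (array([0.54492416, 0.13619262, 0.24020845]), np.float64(0.00043981968593631874))
m-scene (array([ 0.51060633, -0.16619435,  0.13052401]), np.float64(0.0028556256923619907)) top (array([ 0.51211333, -0.16606683,  0.12795287]), np.float64(0.0016247632641718949))
[ 0.51085795 -0.16660339  0.12      ] [ 0.51351687 -0.16643386  0.12      ]
[ 0.51186195 -0.16677442  0.13      ] [ 0.51231715 -0.16512029  0.13      ]
[ 0.51286596 -0.16694545  0.14      ] [ 0.51111742 -0.16380671  0.14      ]
```

View pics/w2d.png

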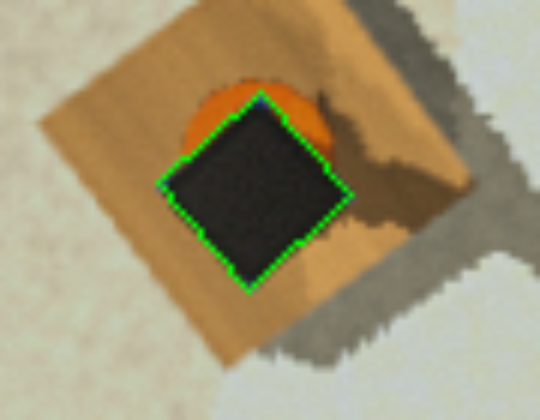

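Run:
```python
from h import *
print(arm.observe()["joints"].round(3))
T1=np.load("T1.npy");T2=np.load("T2.npy")
# stand top corners in w2 (crop coords /2.4 + (120,0))
for z in(.07,.076,.082):
    P=np.array([onz("wrist",(x/2.4+120,y/2.4),z,T2)[:2] for x,y in [(405,215),(478,313),(379,387),(304,290)]])
    e=np.roll(P,-1,0)-P;print(z,np.linalg.norm(e,axis=1),P.mean(0))
```

```text
[-0.002  0.216 -0.397  1.736  0.089  1.207 -1.554]
0.07 [0.05935581 0.06060805 0.06018325 0.06081501] [0.5439414  0.13470795]
0.076 [0.05841963 0.05965212 0.05923402 0.05985581] [0.54412027 0.13480045]
0.082 [0.05748344 0.05869618 0.05828478 0.05889661] [0.54429914 0.13489295]
```

move_arm([
  [20,0,0,0.15],
  [40,0,0,0.3],
  [54,1,0,0.45],
  [58,1,0,0.6],
  [58,1,0,0.75],
  [58,1,0,0.84],
  [58,1,0,0.84],
  [58,1,15,0.84],
  [58,1,35,0.84],
  [58,1,45,0.84],
  [58,1,45,0.84],
  [58,1,45,0.84],
])

```text
clock: 4.5
position: [0.5437, 0.137, 0.4262]
ee_rot: [-3.079, 0.622, -0.001]
force: [-0.2, -0.5, 0.7]
width: 1.001
```

Run:
```python
from h import *
T=tool();np.save("T3.npy",T);cv2.imwrite("pics/w3.png",arm.get_image("wrist")[:,:,::-1]);print(T)
print(T[:3,:3].T@(np.array([.5442,.1356,.193])-T[:3,3]))
```

```text
[[ 9.21457428e-01 -3.88478695e-01  7.15137501e-04  5.43731263e-01]
 [-3.88478929e-01 -9.21457581e-01  2.18380260e-04  1.37000578e-01]
 [ 5.74132794e-04 -4.79043963e-04 -9.99999720e-01  4.26178453e-01]
 [ 0.00000000e+00  0.00000000e+00  0.00000000e+00  1.00000000e+00]]
[0.00084214 0.00122018 0.23317842]
```

View pics/w3.png

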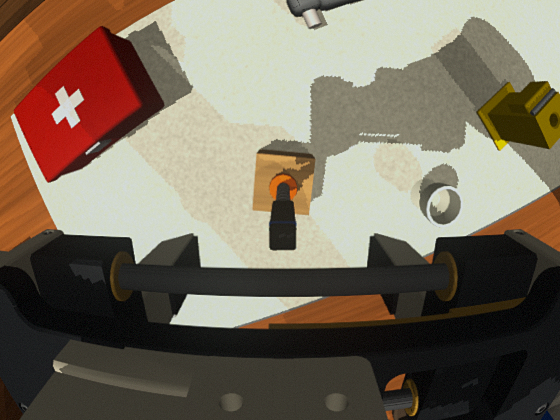

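Handle is square to the image and midway between the fingers. Now descending and closing.

move_arm([
  [1,1,15,0],
  [1,1,35,0],
  [1,1,55,0],
  [1,1,68,0],
  [1,1,72,0],
  [1,1,72,0],
  [1,1,72,0],
])

```text
clock: 5.42
position: [0.5443, 0.1357, 0.3544]
ee_rot: [-3.079, 0.623, -0.002]
force: [0.0, 0.3, -0.2]
width: 0.995
```

move_arm([
  [0,0,0,0],
  [0,0,0,0],
  [0,0,0,0],
  [0,0,0,0],
  [0,0,0,0],
  [0,0,0,0],
  [0,0,0,0],
  [0,0,0,0],
], grip=8, grip_force=30)

```text
clock: 6.42
position: [0.5441, 0.1357, 0.3537]
ee_rot: [-3.079, 0.623, -0.0]
force: [-1.1, -1.8, 0.2]
width: 0.18
```

Run:
```python
from h import *
s=arm.observe();print(s["width"]*91.8,s["force"],s["ft_torque"],s["position"])
cv2.imwrite("pics/w4.png",arm.get_image("wrist")[:,:,::-1])
```

```text
16.537568227978227 [-1.0705429  -1.75435626  0.193709  ] [ 0.16465656  0.05792869 -0.04963707] [0.54407831 0.13566434 0.35371512]
```

View pics/w4.png

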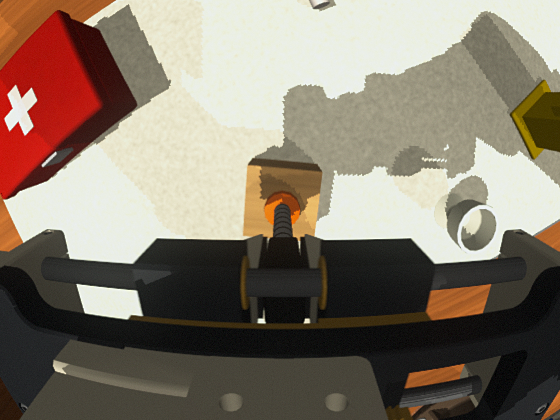

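move_arm([
  [0,0,-4,0],
  [0,0,-10,0],
  [0,0,-18,0],
  [0,0,-28,0],
  [0,0,-38,0],
  [0,0,-50,0],
  [0,0,-65,0],
  [0,0,-85,0],
  [0,0,-105,0],
  [0,0,-120,0],
  [0,0,-128,0],
  [0,0,-130,0],
  [0,0,-130,0],
  [0,0,-130,0],
], grip_force=45)

```text
clock: 8.22
position: [0.544, 0.1356, 0.4831]
ee_rot: [3.079, -0.623, -0.002]
force: [0.8, 0.3, -1.9]
width: 0.169
```

Run:
```python
from h import *
s=arm.observe();print(s["width"]*91.8,s["force"],s["ft_torque"],s["joints"].round(3))
T=tool();np.save("T5.npy",T);print(T)
for n in("wrist","top","scene"): cv2.imwrite(f"pics/{n}5.png",arm.get_image(n)[:,:,::-1])
i=cv2.imread("pics/scene5.png")[120:330,220:400];cv2.imwrite("pics/s5c.png",cv2.resize(i,None,fx=2.8,fy=2.8,interpolation=cv2.INTER_CUBIC))
```

```text
15.48243384594273 [ 0.82563323  0.32747742 -1.86634361] [0.0618189  0.01156702 0.02181641] [-0.148  0.293 -0.253  1.595  0.076  1.265 -2.383]
[[ 9.21336616e-01 -3.88764146e-01 -1.13092988e-03  5.43994801e-01]
 [-3.88764802e-01 -9.21336936e-01 -4.24262549e-04  1.35557602e-01]
 [-8.77029407e-04  8.30554353e-04 -9.99999270e-01  4.83056111e-01]
 [ 0.00000000e+00  0.00000000e+00  0.00000000e+00  1.00000000e+00]]
```

View pics/s5c.png

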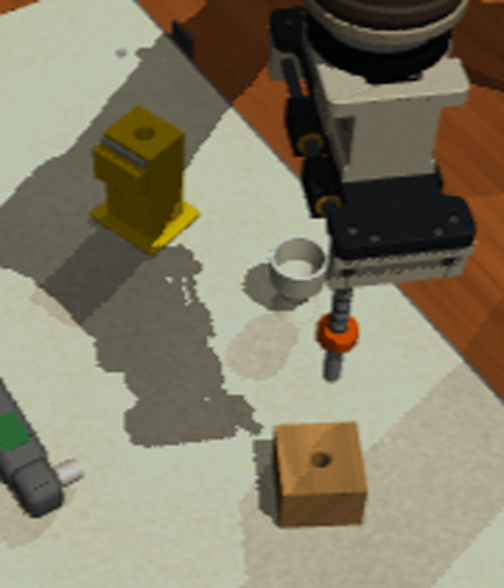

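View pics/wrist5.png

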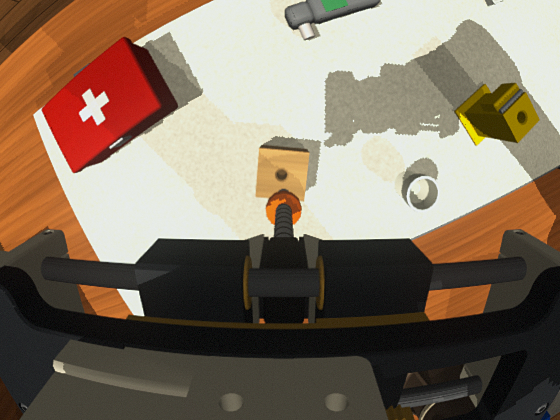

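Gauge is out of the stand, hanging straight with the collar low on the rod. Next I'll move near the case, 40 mm short of the mouth, so I can see both.

move_arm([
  [2,10,0,0],
  [5,30,0,0],
  [10,62,0,0],
  [17,100,0,0],
  [23,140,0,0],
  [30,180,0,0],
  [37,220,0,0],
  [42,255,0,0],
  [46,278,0,0],
  [48,288,0,0],
  [48,291,0,0],
  [48,291,0,0],
  [48,291,0,0],
])

```text
clock: 10.0
position: [0.4754, -0.1502, 0.4837]
ee_rot: [-3.079, 0.621, -0.0]
force: [-1.2, -0.4, -1.9]
width: 0.171
```

Run:
```python
from h import *
s=arm.observe();print(s["width"]*91.8,s["force"],s["joints"].round(3))
T=tool();np.save("T6.npy",T);print(T)
for n in("wrist","top","scene"): cv2.imwrite(f"pics/{n}6.png",arm.get_image(n)[:,:,::-1])
def proj(n,p):
    ci=arm.camera_info(n);q=np.linalg.inv(ci["pose"])@np.r_[p,1];u=ci["mtx"]@q[:3];return u[:2]/u[2]
tip=T[:3,3]+T[:3,2]*(.159+.1545)
print(tip,proj("scene",tip),proj("top",tip))
m=np.array([.5118,-.1668,.13]);print(proj("scene",m),proj("top",m),T[:3,:3].T@(m-T[:3,3]))
i=cv2.imread("pics/scene6.png")[110:230,200:340];cv2.imwrite("pics/s6c.png",cv2.resize(i,None,fx=5,fy=5,interpolation=cv2.INTER_CUBIC))
```

```text
15.726172290308128 [-1.1806124  -0.44233647 -1.87420813] [ 0.275  0.173 -0.089  1.744  0.016  1.225 -1.787]
[[ 9.21960220e-01 -3.87284579e-01  8.51437386e-05  4.75424699e-01]
 [-3.87284586e-01 -9.21960171e-01  3.02502567e-04 -1.50196407e-01]
 [-3.86554435e-05 -3.11870191e-04 -9.99999951e-01  4.83706488e-01]
 [ 0.00000000e+00  0.00000000e+00  0.00000000e+00  1.00000000e+00]]
[ 0.47545139 -0.15010157  0.1702065 ] [288.51747923 153.57502072] [339.11989593 239.92193667]
[270.79191917 167.98772682] [343.25610108 227.29047489] [0.03998057 0.00133057 0.35370455]
```

View pics/s6c.png

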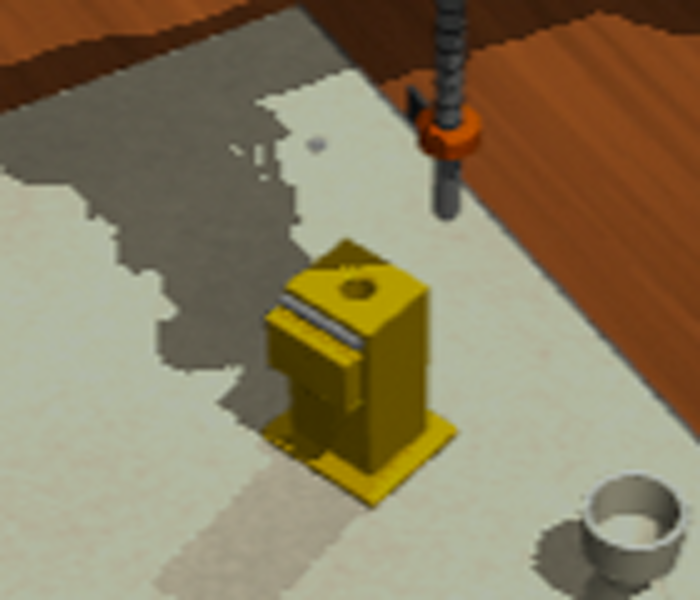

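View pics/wrist6.png

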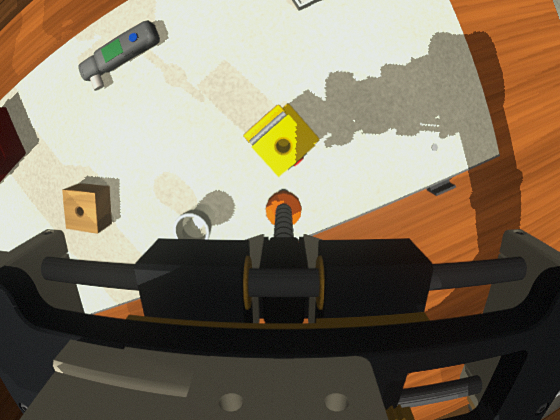

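View pics/top6.png

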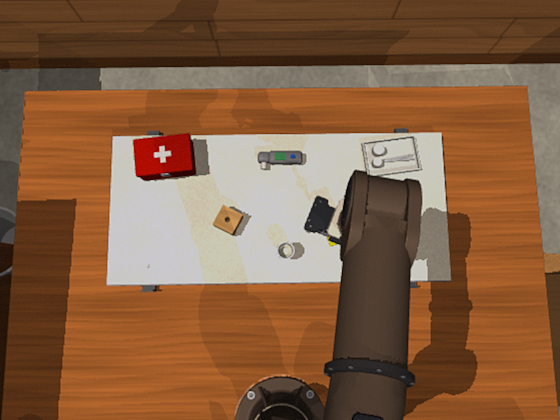

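Run:
```python
from h import *
T=np.load("T6.npy")
im=cv2.imread("pics/wrist6.png");x0,y0=268,130;g=im[y0:162,x0:300]
m=(g.max(2)<130).astype(np.uint8);n,l,s,c=cv2.connectedComponentsWithStats(m)
for k in range(n):print(s[k],c[k]+[x0,y0])
for k in range(1,n):
  if 60<s[k][4]<400:
    for z in(.127,.13,.133):
      p=onz("wrist",c[k]+[x0,y0],z,T);print(z,p,(T[:3,:3].T@(p-T[:3,3]))*1000)
cv2.imwrite("pics/w6c.png",cv2.resize(im[95:235,230:330],None,fx=4,fy=4,interpolation=cv2.INTER_CUBIC))
```

```text
[  0   0  32  32 871] [283.56946039 145.3880597 ]
[0 0 1 1 1] [268. 130.]
[  8   9  14  14 147] [282.72108844 145.76870748]
[28 29  4  3  5] [297.4 160.2]
0.127 [ 0.51166699 -0.1663735   0.127     ] [ 39.69287858   0.98979886 356.70466302]
0.13 [ 0.51192837 -0.16648678  0.13      ] [ 39.97761617   0.99207772 353.70465116]
0.133 [ 0.51218975 -0.16660006  0.133     ] [ 40.26235377   0.99435658 350.70463929]
```

View pics/w6c.png

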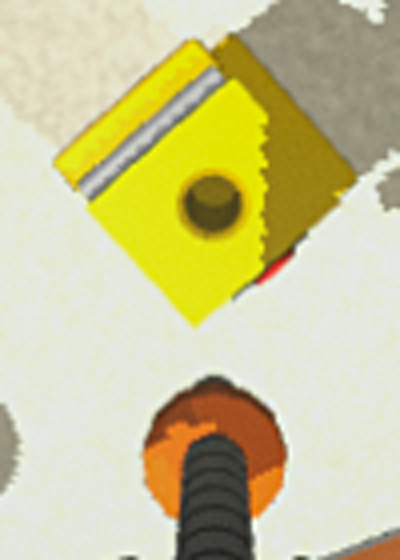

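Run:
```python
from h import *
I=np.eye(4)
for nm,px,d in [("tip far edge",(284.2,189.5),.3135),("collar c bottom?",(283.8,207),.268),("rod at collar",(284,205),.262),("mouth",(282.8,145.9),.3537)]:
    print(nm,onz("wrist",px,d,I)*1000)
im=cv2.imread("pics/wrist6.png").astype(int)
b,g,r=im[...,0],im[...,1],im[...,2]
m=((r>90)&(r-b>60)&(g<0.62*r)); m[:180]=0;m[235:]=0;m[:,:262]=0;m[:,305:]=0
ys,xs=np.where(m);print(xs.min(),xs.max(),ys.min(),ys.max())
for y in range(192,228,3):
    x=xs[ys==y]; print(y,x.min() if len(x) else None,x.max() if len(x) else None)
dk=im[:,:,:].max(2)<85
for y in range(186,236,4):
    x=np.where(dk[y,265:303])[0]+265;print(y,x.min() if len(x) else None,x.max() if len(x) else None)
```

```text
tip far edge [  3.23655049   2.39789958 313.5       ]
collar c bottom? [ -0.40479382   1.91884622 268.        ]
rod at collar [  2.94936606   2.0556591  262.        ]
mouth [ 39.84221856   1.07299641 353.7       ]
266 300 192 224
192 283 283
195 274 292
198 271 296
201 269 298
204 267 299
207 266 300
210 266 300
213 267 300
216 267 299
219 269 297
222 271 295
225 None None
186 None None
190 280 286
194 None None
198 270 270
202 None None
206 278 288
210 276 290
214 276 291
218 276 291
222 275 291
226 275 291
230 275 292
234 274 292
```

Run:
```python
from h import *
I=np.eye(4)
for d in(.2695,.2715): print(onz("wrist",(283,191.6),d,I)*1000)
for d in(.3105,.3135): print(onz("wrist",(283,188.7),d,I)*1000)
im=cv2.imread("pics/wrist6.png");print(im[184:198,283].tolist())
```

```text
[ 11.7971864    1.28113519 269.5       ]
[ 11.31714526   1.28142191 271.5       ]
[  4.68834897   1.2862747  310.5       ]
[  3.99652223   1.28669716 313.5       ]
[[216, 233, 227], [215, 232, 228], [215, 235, 231], [214, 237, 234], [176, 200, 192], [69, 76, 74], [44, 56, 69], [36, 58, 92], [35, 58, 99], [37, 70, 136], [31, 78, 166], [37, 80, 167], [29, 75, 162], [34, 79, 164]]
```

Wrist and scene views both put the mouth 40 mm ahead in tool x and about 0 in tool y relative to the rod. I'll go over it, stop just above, and check.

move_arm([
  [5,0,0,0],
  [15,0,0,0],
  [26,0,0,0],
  [35,0,0,0],
  [39,0,0,0],
  [40,0,0,0],
  [40,0,6,0],
  [40,0,15,0],
  [40,0,24,0],
  [40,0,30,0],
  [40,0,32,0],
  [40,0,32,0],
  [40,0,32,0],
])

```text
clock: 11.78
position: [0.5121, -0.1667, 0.452]
ee_rot: [3.079, -0.623, 0.001]
force: [-0.2, -0.5, -2.0]
width: 0.174
```

Run:
```python
from h import *
s=arm.observe();print(s["width"]*91.8,s["force"],s["ft_torque"],s["joints"].round(3))
T=tool();np.save("T7.npy",T);print(T)
for n in("wrist","scene"): cv2.imwrite(f"pics/{n}7.png",arm.get_image(n)[:,:,::-1])
i=cv2.imread("pics/scene7.png")[120:220,220:320];j=cv2.imread("pics/wrist7.png")[110:235,233:333]
f=lambda a,k:cv2.resize(a,None,fx=k,fy=k,interpolation=cv2.INTER_CUBIC)
a=f(i,4);b=f(j,3.2);cv2.imwrite("pics/c7.png",np.hstack([a,b[:400]]))
```

```text
15.946038997757341 [-0.16558084 -0.54706562 -1.98284181] [-0.01449939  0.01906229  0.0192754 ] [ 0.279  0.261 -0.081  1.709  0.023  1.172 -1.778]
[[ 9.21316251e-01 -3.88813676e-01  5.39309337e-04  5.12118899e-01]
 [-3.88813633e-01 -9.21316408e-01 -1.86996210e-04 -1.66718510e-01]
 [ 5.69581225e-04 -3.74081756e-05 -9.99999837e-01  4.52028058e-01]
 [ 0.00000000e+00  0.00000000e+00  0.00000000e+00  1.00000000e+00]]
```

View pics/c7.png

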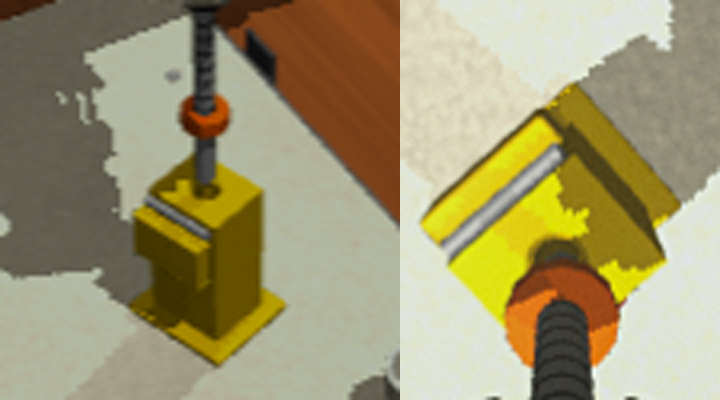

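Run:
```python
import cv2,numpy as np
f=lambda a,k:cv2.resize(a,None,fx=k,fy=k,interpolation=cv2.INTER_CUBIC)
a=f(cv2.imread("pics/wrist7.png")[175:230,260:305],10);b=f(cv2.imread("pics/scene7.png")[145:183,255:290],10)
b=cv2.copyMakeBorder(b,0,max(0,550-b.shape[0]),0,0,0)
cv2.imwrite("pics/c7b.png",np.clip(np.hstack([a,b])*1.5,0,255).astype(np.uint8))
```

```text
(no output)
```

View pics/c7b.png

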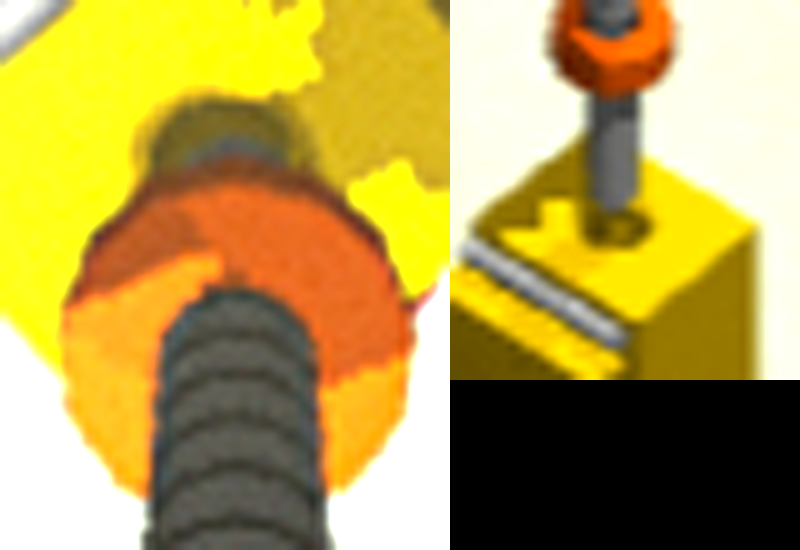

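move_arm([
  [0,-0.5,2,0],
  [0,-0.5,4,0],
  [0,-0.5,6,0],
  [0,-0.5,7,0],
  [0,-0.5,8,0],
  [0,-0.5,9,0],
  [0,-0.5,9,0],
])

```text
clock: 12.75
position: [0.5122, -0.1662, 0.4427]
ee_rot: [3.079, -0.623, -0.0]
force: [-0.5, -0.2, -0.8]
width: 0.169
```

move_arm([
  [0,0,1,0],
  [0,0,2,0],
  [0,0,2,0],
])

```text
clock: 13.12
position: [0.5122, -0.1662, 0.4406]
ee_rot: [3.079, -0.623, -0.0]
force: [-0.1, 0.1, -1.7]
width: 0.171
```

move_arm([
  [0,0,1,0],
  [0,0,2,0],
  [0,0,2,0],
])

```text
clock: 13.5
position: [0.5122, -0.1662, 0.4386]
ee_rot: [3.079, -0.623, -0.0]
force: [0.1, -0.8, -0.8]
width: 0.171
```

Run:
```python
from h import *
F=[]
for k in range(1):F.append(arm.observe()["force"])
print(F)
im=arm.get_image("scene")[:,:,::-1];cv2.imwrite("pics/scene8.png",im)
cv2.imwrite("pics/c8.png",cv2.resize(im[135:183,255:290],None,fx=10,fy=10,interpolation=cv2.INTER_CUBIC))
```

```text
[array([ 0.05280921, -0.79709001, -0.76551921])]
```

View pics/c8.png

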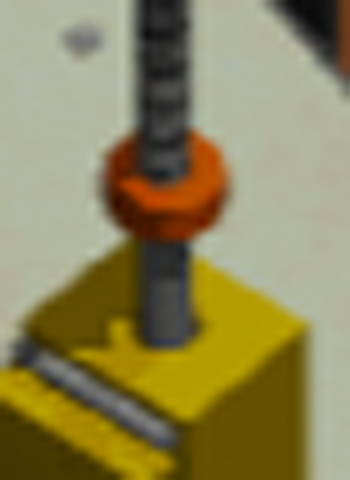

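The rod's tip covers the hole with no force, so it looks entered. Continuing gently.

move_arm([
  [0,0,1,0],
  [0,0,2,0],
  [0,0,3,0],
  [0,0,4,0],
  [0,0,4,0],
])

```text
clock: 14.18
position: [0.5122, -0.1662, 0.4346]
ee_rot: [3.079, -0.623, -0.0]
force: [-0.4, 0.3, -1.5]
width: 0.174
```

move_arm([
  [0,0,1,0],
  [0,0,2,0],
  [0,0,3,0],
  [0,0,4,0],
  [0,0,5,0],
  [0,0,6,0],
  [0,0,6,0],
])

```text
clock: 15.05
position: [0.5122, -0.1662, 0.4286]
ee_rot: [3.079, -0.623, -0.0]
force: [-1.1, 0.7, -0.3]
width: 0.173
```

move_arm([
  [0,0,1,0],
  [0,0,2.5,0],
  [0,0,4,0],
  [0,0,5.5,0],
  [0,0,7,0],
  [0,0,8.5,0],
  [0,0,10,0],
  [0,0,10,0],
])

```text
clock: 16.05
position: [0.5122, -0.1662, 0.4186]
ee_rot: [3.079, -0.623, -0.0]
force: [0.6, 0.2, -1.0]
width: 0.172
```

move_arm([
  [0,0,1,0],
  [0,0,2.5,0],
  [0,0,4,0],
  [0,0,5.5,0],
  [0,0,7,0],
  [0,0,8.5,0],
  [0,0,10,0],
  [0,0,10,0],
])

```text
clock: 17.05
position: [0.5122, -0.1662, 0.4086]
ee_rot: [3.079, -0.623, -0.0]
force: [0.9, -0.5, -1.5]
width: 0.168
```

Run:
```python
from h import *
s=arm.observe();print(s["force"],s["ft_torque"])
im=arm.get_image("scene")[:,:,::-1];cv2.imwrite("pics/scene9.png",im)
cv2.imwrite("pics/c9.png",cv2.resize(im[135:183,255:290],None,fx=10,fy=10,interpolation=cv2.INTER_CUBIC))
```

```text
[ 0.9010181  -0.50149169 -1.48407484] [0.09064835 0.04006254 0.00349535]
```

View pics/c9.png

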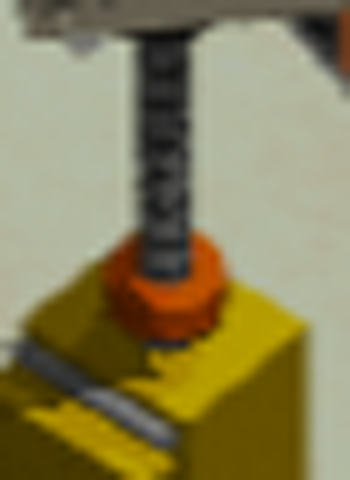

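Rod runs freely, and the collar hangs a few mm above the mouth. Now the collar contact phase.

move_arm([
  [0,0,1,0],
  [0,0,2,0],
  [0,0,3,0],
  [0,0,4,0],
  [0,0,5,0],
  [0,0,6,0],
  [0,0,7,0],
  [0,0,8,0],
])

```text
clock: 18.1
position: [0.5122, -0.1662, 0.401]
ee_rot: [3.079, -0.623, 0.001]
force: [-1.8, 0.4, 3.9]
width: 0.173
```

move_arm([
  [0,0,1,0],
  [0,0,2,0],
  [0,0,3,0],
  [0,0,4,0],
  [0,0,5,0],
])

```text
clock: 18.73
position: [0.5123, -0.1662, 0.3957]
ee_rot: [3.079, -0.623, 0.0]
force: [-1.4, -0.7, 3.5]
width: 0.175
```

Collar is sliding: force rose by about 5 N to +3.7. Now small steps, watching for the bottom.

move_arm([
  [0,0,1,0],
  [0,0,2,0],
  [0,0,3,0],
])

```text
clock: 19.1
position: [0.5123, -0.1662, 0.3927]
ee_rot: [3.079, -0.623, 0.0]
force: [-1.0, 0.8, 4.1]
width: 0.17
```

move_arm([
  [0,0,0.7,0],
  [0,0,1.4,0],
])

```text
clock: 19.35
position: [0.5123, -0.1662, 0.3913]
ee_rot: [3.079, -0.623, 0.0]
force: [-0.1, 0.2, 3.1]
width: 0.17
```

move_arm([
  [0,0,0.7,0],
  [0,0,1.4,0],
])

```text
clock: 19.6
position: [0.5122, -0.1663, 0.3899]
ee_rot: [3.079, -0.623, 0.0]
force: [-0.1, 0.0, 3.5]
width: 0.171
```

move_arm([
  [0,0,0.7,0],
  [0,0,1.4,0],
])

```text
clock: 19.85
position: [0.5123, -0.1662, 0.3885]
ee_rot: [3.079, -0.623, 0.0]
force: [-1.0, 0.4, 4.5]
width: 0.17
```

The arm is quite stiff, so I'll lower the grip force. Slip then acts as a force limiter. From here, one small step at a time.

move_arm([
  [0,0,0.4,0],
  [0,0,0.8,0],
], grip_force=16)

```text
clock: 20.1
position: [0.5123, -0.1663, 0.3877]
ee_rot: [3.079, -0.623, 0.0]
force: [0.2, -0.3, 4.1]
width: 0.175
```

move_arm([
  [0,0,0.4,0],
  [0,0,0.8,0],
])

```text
clock: 20.35
position: [0.5123, -0.1663, 0.3869]
ee_rot: [3.079, -0.623, 0.0]
force: [-0.5, -0.6, 3.4]
width: 0.173
```

move_arm([
  [0,0,0.4,0],
  [0,0,0.8,0],
])

```text
clock: 20.6
position: [0.5122, -0.1662, 0.3862]
ee_rot: [3.079, -0.623, 0.0]
force: [0.3, -0.8, 3.8]
width: 0.174
```

move_arm([
  [0,0,0.5,0],
  [0,0,1,0],
])

```text
clock: 20.85
position: [0.5122, -0.1663, 0.3851]
ee_rot: [3.079, -0.623, 0.0]
force: [0.3, -0.4, 4.3]
width: 0.176
```

move_arm([
  [0,0,0.5,0],
  [0,0,1,0],
])

```text
clock: 21.1
position: [0.5122, -0.1663, 0.3841]
ee_rot: [3.079, -0.623, 0.0]
force: [0.8, -0.5, 4.5]
width: 0.174
```

move_arm([
  [0,0,0.5,0],
  [0,0,1,0],
])

```text
clock: 21.35
position: [0.5122, -0.1662, 0.3831]
ee_rot: [3.079, -0.623, 0.0]
force: [0.5, -1.5, 4.2]
width: 0.173
```

move_arm([
  [0,0,0.5,0],
  [0,0,1,0],
])

```text
clock: 21.6
position: [0.5122, -0.1663, 0.3821]
ee_rot: [3.079, -0.623, 0.0]
force: [0.9, -0.3, 4.7]
width: 0.17
```

move_arm([
  [0,0,0.5,0],
  [0,0,1,0],
])

```text
clock: 21.85
position: [0.5122, -0.1662, 0.3811]
ee_rot: [3.079, -0.623, 0.0]
force: [0.1, 0.0, 4.3]
width: 0.173
```

move_arm([
  [0,0,0.5,0],
  [0,0,1,0],
])

```text
clock: 22.1
position: [0.5122, -0.1662, 0.3801]
ee_rot: [3.079, -0.623, 0.0]
force: [0.5, -1.3, 3.5]
width: 0.173
```

move_arm([
  [0,0,0.5,0],
  [0,0,1,0],
])

```text
clock: 22.35
position: [0.5122, -0.1663, 0.3791]
ee_rot: [3.079, -0.623, 0.0]
force: [1.1, -0.7, 3.8]
width: 0.175
```

Run:
```python
from h import *
im=arm.get_image("scene")[:,:,::-1];cv2.imwrite("pics/scene10.png",im)
a=cv2.resize(im[125:183,245:290],None,fx=8,fy=8,interpolation=cv2.INTER_CUBIC)
w=arm.get_image("wrist")[:,:,::-1];cv2.imwrite("pics/w10.png",w)
b=cv2.resize(w[172:322,240:330],None,fx=464/150,fy=464/150,interpolation=cv2.INTER_CUBIC)
w=cv2.imread("pics/wrist7.png");c=cv2.resize(w[172:322,240:330],None,fx=464/150,fy=464/150,interpolation=cv2.INTER_CUBIC)
k=min(len(a),len(b));cv2.imwrite("pics/c10.png",np.hstack([a[:k],b[:k],]))
```

```text
(no output)
```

View pics/c10.png

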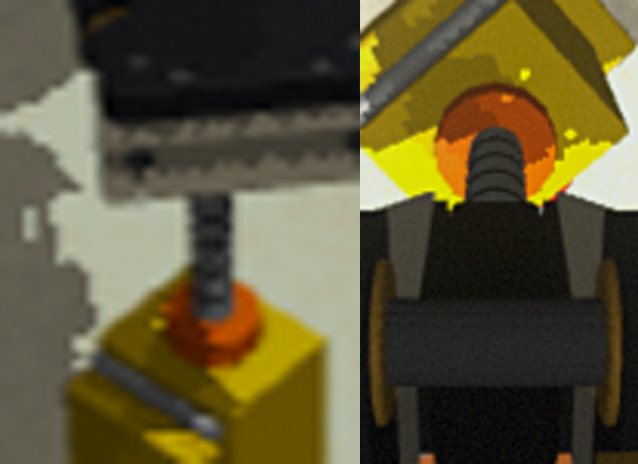

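Run:
```python
import cv2,numpy as np
L=[np.clip(cv2.resize(cv2.imread(f"pics/{n}.png")[205:265,250:317],None,fx=5.9,fy=5.9,interpolation=cv2.INTER_CUBIC)*2.2,0,255).astype(np.uint8) for n in("wrist7","w10")]
cv2.imwrite("pics/c11.png",np.hstack(L))
```

```text
(no output)
```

View pics/c11.png

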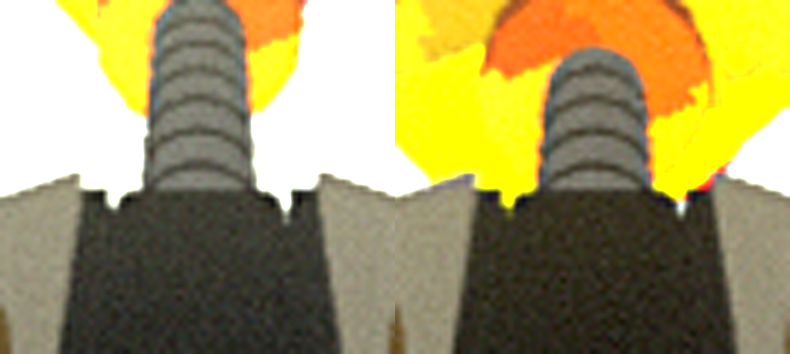

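No slip in the grip, since the handle's lower edge is unchanged relative to the fingers. The collar rides on the mouth. Continuing.

move_arm([
  [0,0,0.5,0],
  [0,0,1,0],
])

```text
clock: 22.7
position: [0.5122, -0.1662, 0.3781]
ee_rot: [3.079, -0.623, 0.0]
force: [0.6, -0.9, 4.2]
width: 0.176
```

move_arm([
  [0,0,0.5,0],
  [0,0,1,0],
])

```text
clock: 22.95
position: [0.5122, -0.1662, 0.3771]
ee_rot: [3.079, -0.623, 0.0]
force: [0.5, -0.9, 3.8]
width: 0.176
```

move_arm([
  [0,0,0.5,0],
  [0,0,1,0],
])

```text
clock: 23.2
position: [0.5122, -0.1662, 0.3761]
ee_rot: [3.079, -0.623, 0.0]
force: [1.4, -0.6, 3.2]
width: 0.175
```

move_arm([
  [0,0,0.5,0],
  [0,0,1,0],
])

```text
clock: 23.45
position: [0.5122, -0.1662, 0.3751]
ee_rot: [3.079, -0.623, 0.0]
force: [1.2, -1.6, 4.2]
width: 0.173
```

move_arm([
  [0,0,0.5,0],
  [0,0,1,0],
])

```text
clock: 23.7
position: [0.5122, -0.1663, 0.3744]
ee_rot: [3.079, -0.623, 0.0]
force: [-1.2, 0.4, 10.5]
width: 0.175
```

Force jumped from about 4 to 10.5 N and the tool lags the command, so that's the bottom. Holding to confirm.

move_arm([
  [0,0,0,0],
  [0,0,0,0],
  [0,0,0,0],
])

```text
clock: 24.08
position: [0.5122, -0.1662, 0.3744]
ee_rot: [3.079, -0.623, 0.0]
force: [-1.1, -1.0, 7.8]
width: 0.177
```

move_arm([
  [0,0,0.2,0],
  [0,0,0.2,0],
  [0,0,0.2,0],
])

```text
clock: 24.45
position: [0.5122, -0.1662, 0.3744]
ee_rot: [3.079, -0.623, 0.001]
force: [0.0, 0.5, 8.6]
width: 0.173
```

Position didn't move under the extra push, so the rod is on the bottom. Releasing.

move_arm([
  [0,0,-0.2,0],
  [0,0,-0.2,0],
  [0,0,-0.2,0],
])

```text
clock: 24.82
position: [0.5122, -0.1662, 0.3744]
ee_rot: [3.079, -0.623, 0.0]
force: [-0.6, -0.7, 6.7]
width: 0.172
```

move_arm([
  [0,0,0,0],
  [0,0,0,0],
  [0,0,0,0],
  [0,0,0,0],
  [0,0,0,0],
  [0,0,0,0],
], grip=60)

```text
clock: 25.58
position: [0.5122, -0.1662, 0.3741]
ee_rot: [3.079, -0.623, -0.0]
force: [-0.1, 1.0, -0.6]
width: 0.653
```

Run:
```python
from h import *
print(arm.observe()["force"],arm.observe()["width"]*91.8)
w=arm.get_image("wrist")[:,:,::-1];cv2.imwrite("pics/w12.png",w)
```

```text
[-0.11347004  0.97854457 -0.58467796] 59.93795345536909
```

View pics/w12.png

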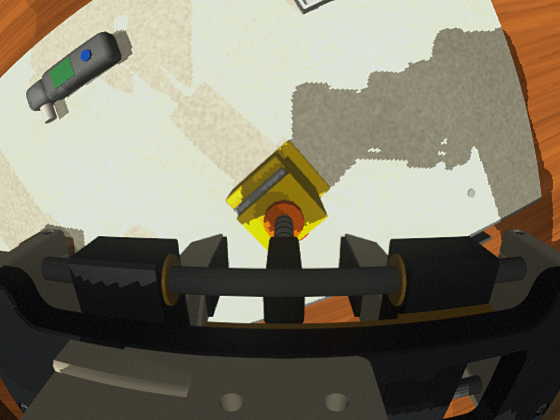

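Gauge is free between the open fingers, with clear gaps on both sides. Lifting straight up and clear, then sideways towards the base to open the views.

move_arm([
  [0,0,-6,0],
  [0,0,-18,0],
  [0,0,-35,0],
  [0,0,-55,0],
  [0,0,-75,0],
  [0,0,-95,0],
  [0,0,-110,0],
  [-30,0,-115,0],
  [-70,0,-115,0],
  [-100,0,-115,0],
  [-110,0,-115,0],
  [-110,0,-115,0],
  [-110,0,-115,0],
])

```text
clock: 27.25
position: [0.4117, -0.1238, 0.4892]
ee_rot: [3.079, -0.623, 0.001]
force: [-0.1, -0.4, 0.3]
width: 0.652
```

Run:
```python
from h import *
print(arm.observe()["force"],arm.observe()["clock"])
w=arm.get_image("wrist")[:,:,::-1];cv2.imwrite("pics/w13.png",w)
s=arm.get_image("scene")[:,:,::-1];cv2.imwrite("pics/s13.png",s)
a=cv2.resize(s[95:220,230:320],None,fx=4.4,fy=4.4,interpolation=cv2.INTER_CUBIC)
b=cv2.resize(w[20:200,230:340],None,fx=3.05,fy=3.05,interpolation=cv2.INTER_CUBIC);k=min(len(a),len(b))
cv2.imwrite("pics/c13.png",np.hstack([a[:k],b[:k]]))
```

```text
[-0.11381453 -0.40065632  0.25209987] 27.25
```

View pics/c13.png

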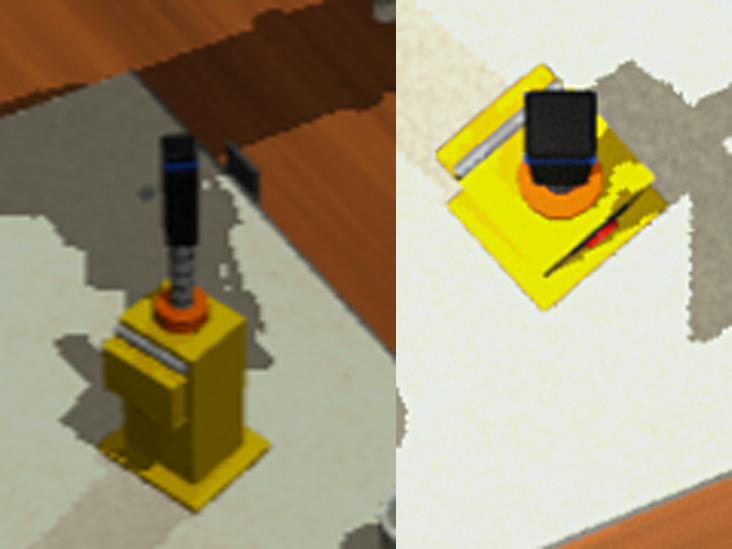

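View pics/s13.png

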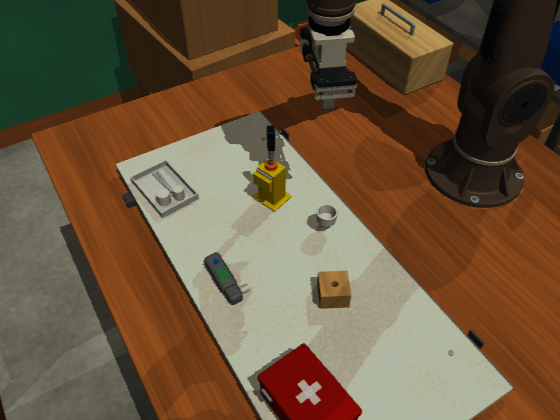

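The scene view shows the gauge upright at (271,126)–(271,164), collar seated on the mouth, and nothing else moved. A quick tilt check, then I'll hand in.

Run:
```python
from h import *
T=tool()
p,e=cross(ray("scene",(270.6,127.0)),ray("wrist",(283.8,60.3),T));print(p,e)
print("tilt~",np.hypot(*(p[:2]-[.5122,-.1662]))/.185)
```

```text
[ 0.51089107 -0.167475    0.24862762] 0.0010576264491380539
tilt~ 0.009877129679197514
```

```bash
python3 -c "
from cell import arm
print(arm.sign_off())"
```

```text
the job is handed in; nothing more can be done
None
```

The gauge is standing released and upright in the yellow case, rod on the bottom and collar on the mouth. I handed the job in at about 27 s. No verdict is reported.

- **Bottom felt:** The collar slid up the rod at a steady reading of about 4 N. The force then jumped to 10.5 N and held at about 8 N. A further 0.2 mm push did not move the tool. With the collar's drag and the gauge's weight taken off, the rod pressed on the bottom with an estimated 4 to 6 N, well under the 25 N limit.
- **Depth:** From the arm's height I estimate the well at about 69 to 70 mm, give or take roughly 3 mm. The collar mark is the accurate reading, and I did not read it.
- **Last checks:** The handle leans about 0.01 rad (limit 0.09). In the pictures the collar sits on the mouth, the gripper is well clear of everything, and the tin, tray, thermometer and egg cup look unmoved.
- **Disagreement:** The camera views disagreed by 1 to 2 mm on the rod's position relative to the mouth. The rod still went in without noticeable side force.
- **Not checked:** I did not measure the 2 mm collar and tip tolerances directly.

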